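# Heft the sample jars and seat each in its row of the rack

## Task

Two closed sample jars came back from weighing and nobody noted which are still full: pick each one up, judge its weight in the hand, and put it into the rack - a jar of more than 250 g into either well of the far row, a lighter one into either well of the near row. The rack's white well plate lies loose and may have shifted in its tray, so feel for the well with the jar and let it in gently, never forcing it (keep well below 40 N), until it stands upright on the mat at the bottom; then let go. Do not knock a jar over, and leave the wash bottle, beaker, calculator and vial where they are.

Things in the scene. Friction and masses are not known exactly. Their poses are not given: they have to be found in the camera images.
- jar_a: a closed white plastic sample jar with blue screw cap, upright on the table at the start: body 50 mm in diameter up to 48 mm, cap 48 mm above it, 62 mm high in all; origin at the centre of its underside, z up. Its contents cannot be seen: it weighs anything from 80 to 420 g, drawn afresh for each jar, so both may be heavy or both light.
- jar_b: looks exactly like jar_a: a closed white plastic sample jar with blue screw cap, upright on the table at the start: body 50 mm in diameter up to 48 mm, cap 48 mm above it, 62 mm high in all; origin at the centre of its underside, z up. Its contents cannot be seen: it weighs anything from 80 to 420 g, drawn afresh for each jar, so both may be heavy or both light.
- rack: the jar rack, fixed to the table: a stainless tray 176 mm (its x) by 220 mm (its y), walls 24 mm high, with a low bow handle at each y end standing out another 17 mm; origin at the centre of its underside, z up, x away from the robot (give or take its yaw). In it lie the mat and the white well plate (see far_row), whose place along y is not measured. All wells are empty at the start
- far_row (a point): fixed to the tray: where the middle of the far row would be, at the plate's top (36 mm above the table), if the white plate (164x184 mm, 18 mm thick) lay in mid tray. A row has two round through-wells, at plate y = +42 and -42 mm, 54 mm wide (2 mm clearance round a jar). Axes as the rack's
- near_row (a point): the same for the near row, 76 mm nearer. The plate cannot shift along the rack's x, but lies up to 13 mm either way along its y, both rows together. It is slippery, and keeps its place by friction: a jar pressed lightly on its top slides over it, a side push of more than about 12 N shifts it, up to 14 mm either side of the middle
- rack_mat: the flat black rubber mat on the floor of the rack, on which seated jars stand; origin at the centre of its underside, its top 8 mm above the table, so a fully seated jar has its underside 28 mm below the plate's top and its upper 34 mm showing
- wash_bottle: bystander: white wash bottle with blue cap and bent spout, 77x100x260 mm, origin at the centre of its underside; leave it
- beaker: bystander: clear plastic beaker, 66 mm in diameter, 81 mm high, origin at the centre of its underside; leave it
- calculator: bystander: flat pocket calculator, 115x70x13 mm, origin at the centre of its underside; leave it
- vial: bystander: amber vial with black cap, 28 mm in diameter, 68 mm high, origin at the centre of its underside; leave it
Mind the look-alikes: they are no part of the job. What is shaped like the jar_b but brown is not meant.

How it is judged:
By the outcome, as a careful person would: the job done as asked, in the order asked, and still so for the second after the job is handed in, with the robot touching nothing.
It also fails if it takes over 61 s, if anything falls off the work surface, if the arm or the gripper's body presses on something with over 40 N, if the wrist force passes 120 N, or if a joint passes its speed limit or range.

## Robot

A 6-joint arm with a two-finger parallel gripper is mounted at the origin on a cart in front of the work surface, level with it; the furniture and walls round the work are solid. World frame = base frame: x ahead of the robot, y to its left, z up, the work surface at z = 0. Lengths are in m, angles in rad, forces in N, time in s.
With the tool pointing down it reaches from about 0.35 to 0.8 m from the base axis. Payload 7.3 kg.
Tool frame: the origin (TCP) lies on the centre line of the jaws, within the pads' length; the fingertips stand bot.finger_overhang ahead of it and the grasp point (between the pads) lies 6 mm ahead of it (bot.finger_overhang is the distance from the TCP to the fingertips, in m); x points along the fingers, y is the direction in which the jaws open and shut, and the axes are right-handed (so a half turn about x gives the same grasp; the last joint's range is limited). The gripper opens to 85 mm and grips with 20 to 120 N. Pads are 22 mm wide; open, the fingers measure 114 mm over their backs; the gripper's body (76 mm by 85 mm) begins 54 mm behind the grasp point. The pads swing forward as they close: fully open they stand 13 mm farther back than shut.
Start: joints at [0.969, 0.342, 1.524, -0, 1.275, -0.146], TCP at [0.231, 0.471, 0.256] pointing down, gripper open.
Joint ranges: [-2.53, 2.53], [-0.77, 2.02], [0.04, 2.7], [-1, 4.14], [0.28, 2.66], [-3.11, 3.11]. Speed limits (rad/s): [2.57, 2.57, 3.14, 3.14, 3.14, 3.14].

## Interface

Orientations are given as a unit quaternion [x, y, z, w].
In Python, from bench import bot, cams gives the robot as it stands.
- The arm moves only by the shell command python3 -m jog 'ROWS' [OPENING] [FORCE]. ROWS is text: rows parted by semicolons, each of 4 numbers parted by spaces: the shift along the world's x, y, z in units of 30 mm (1.0 is 30 mm), then the turn about the world's z in units of 6 degrees (1.0 is 6 degrees). In form: x y z spin; .... A call has exactly 8 rows; each row shifts and turns the commanded pose from where the row before left it; what a row does not reach is not made up. A row lasts 1/8 s, in which the tool goes at most 62.5 mm and 10.7 degrees, less where a joint would pass 70% of its speed; a pose out of reach is approached as far as the arm can. A call is refused whole if a number of a shift passes 1 or a number of a turn 1, either way. A call with a gripper value outside its range is refused whole. OPENING is the opening, from 0 (shut) to 1 (fully open), set as the call begins (- or left out, the last holds). The fingers move at their own pace and stop on an object; FORCE is the grip in N (left out, the last holds). Time passes only in rows, so rows that do not move let the fingers close, or fill a call up. It gives the time, the measured TCP pose, the force and the opening at its end, in the units of the state.
- bot.get_state(): the state, without advancing time (a new reading comes with each control period).
- cams.grab_frame(name): name is "side" or "top" or "wrist"; returns the picture (420x560x3 uint8, red, green, blue); there is no depth.
- cams.get_calibration(name): a dict with "K" (3x3 intrinsics, pixels), "position" and "rotation" of the camera in the world; the wrist camera has in their place "mount" (4x4, takes a point from camera to tool coordinates, whose origin is the TCP and whose axes are the tool frame's). Camera axes: x right, y up, looking along -z (the intrinsics and any distortion apply to the point x, -y, -z); pixel columns grow to the right and rows downward; lengths in m; the calibration is good to about 2 mm. A picture is of the moment at which its call begins: read the wrist's pose just before it. get_calibration takes no time and is no camera call.
- bot.finish_job(): hands the job in, once; it reports no verdict.
The state is a dict: "time": time; "q": joint angles; "dq": joint speeds; "effort": joint torques, N m; "eef_pos": TCP position; "tcp_rot": TCP orientation; "contact_force": force on the tool from outside, world axes, zero at the start; "wrist_torque": the same for the moment, N m; "finger_gap": finger opening in m.
Only numpy, scipy, OpenCV 4.12 (cv2) and the standard library are available. Lean on these libraries where they do the work, as an engineer would, in place of code of your own. Each camera call takes 0.05 s, during which the arm holds its last target.

## Working session

There is one attempt and no reset: what is moved stays moved. The work goes in short steps, Python scripts to look and compute and a shell command to move; the robot and the scene stay as the last step left them, time stands still between calls to the robot, and variables do not carry over. Pictures are saved under pics/ and viewed, and the job is handed in when it is done.

```bash
ls; mkdir -p pics; python3 - <<'E'
from bench import bot,cams
import cv2,numpy as np
np.set_printoptions(precision=4,suppress=True)
s=bot.get_state();print(s, bot.finger_overhang)
for n in("top","side","wrist"):
    c=cams.get_calibration(n);print(n,c)
for n in("top","side"):
    cv2.imwrite(f"pics/{n}0.png",cams.grab_frame(n)[:,:,::-1])
E
```

```text
pics
{'time': 0.0, 'q': array([ 0.969 ,  0.3427,  1.5251, -0.    ,  1.2754, -0.146 ]), 'dq': array([-0.0002,  0.001 ,  0.0007, -0.0002,  0.0002, -0.0004]), 'effort': array([ -0.0023, -43.3675, -24.6012,  -0.0003,   0.0078,   0.    ]), 'eef_pos': array([0.2309, 0.4711, 0.2556]), 'tcp_rot': array([ 0.1592,  0.689 , -0.1603,  0.6886]), 'contact_force': array([-0.13  , -0.4567, -0.2521]), 'wrist_torque': array([0.0436, 0.0043, 0.001 ]), 'finger_gap': 0.08553772667346828} 0.025
top {'K': array([[389.5646,   0.    , 280.2653],
       [  0.    , 389.5646, 217.167 ],
       [  0.    ,   0.    ,   1.    ]]), 'position': array([ 0.4043, -0.1175,  1.1027]), 'rotation': array([ 0.0536, -0.0444, -0.7009,  0.7098])}
side {'K': array([[406.414 ,   0.    , 282.4725],
       [  0.    , 406.414 , 209.3698],
       [  0.    ,   0.    ,   1.    ]]), 'position': array([0.5498, 0.7263, 0.4967]), 'rotation': array([ 0.0009,  0.5178,  0.8554, -0.0134])}
wrist {'K': array([[333.8195,   0.    , 279.9313],
       [  0.    , 333.8195, 216.7392],
       [  0.    ,   0.    ,   1.    ]]), 'mount': array([[ 0.0003,  0.2986, -0.9544, -0.118 ],
       [ 1.    , -0.0004,  0.0002,  0.0009],
       [-0.0003, -0.9544, -0.2986, -0.0774],
       [ 0.    ,  0.    ,  0.    ,  1.    ]])}
```

View pics/top0.png

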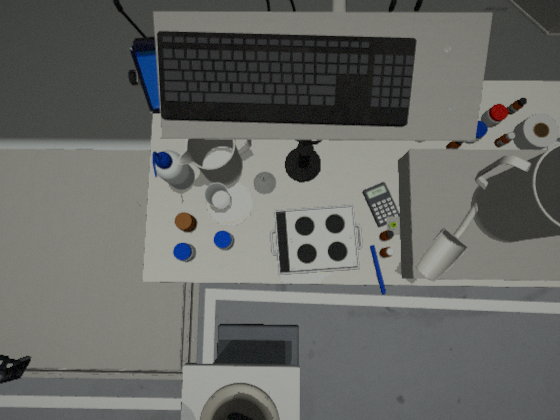

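View pics/side0.png

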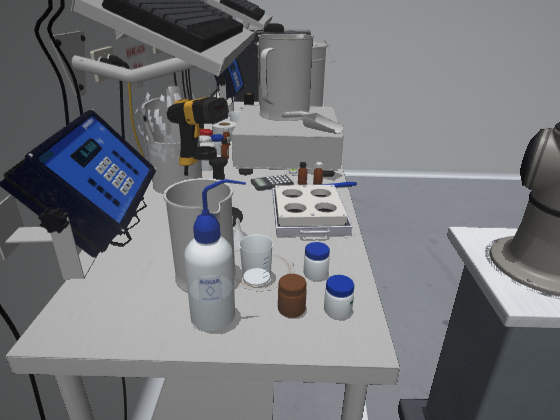

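Candidates in the top view: blue-capped jars at (183,252) and (223,240). Look-alikes are the brown jar at (185,222) and the wash bottle's blue cap at (162,158). I'm choosing the two blue-capped white jars, and the crops below check that choice.

```bash
cat > h.py <<'E'
from bench import bot,cams
import cv2,numpy as np
from scipy.spatial.transform import Rotation as R
np.set_printoptions(precision=4,suppress=True)
def cam(n,s=None):
    c=cams.get_calibration(n)
    if n=="wrist":
        M=np.array(c["mount"]);T=np.eye(4);T[:3,:3]=R.from_quat(s["tcp_rot"]).as_matrix();T[:3,3]=s["eef_pos"]
        M=T@M;return c["K"],M[:3,3],M[:3,:3]
    return c["K"],np.array(c["position"]),R.from_quat(c["rotation"]).as_matrix()
def ray(n,u,v,z,s=None):
    K,p,Rm=cam(n,s)
    d=Rm@np.array([(u-K[0,2])/K[0,0],-(v-K[1,2])/K[1,1],-1])
    return p+d*(z-p[2])/d[2]
def proj(n,X,s=None):
    K,p,Rm=cam(n,s);c=Rm.T@(np.array(X)-p)
    return np.array([K[0,2]+K[0,0]*c[0]/-c[2],K[1,2]-K[1,1]*c[1]/-c[2]])
E
python3 - <<'E'
from h import *
t=cv2.imread("pics/top0.png");s=cv2.imread("pics/side0.png")
a=cv2.resize(t[185:285,150:400],None,fx=3.2,fy=3.2,interpolation=cv2.INTER_CUBIC)
cv2.imwrite("pics/c_top.png",a)
cv2.imwrite("pics/c_side.png",cv2.resize(s[160:330,230:370],None,fx=3.5,fy=3.5,interpolation=cv2.INTER_CUBIC))
hsv=cv2.cvtColor(t,cv2.COLOR_BGR2HSV)
m=cv2.inRange(hsv,(105,150,80),(130,255,255))
n,l,st,ce=cv2.connectedComponentsWithStats(m)
for i in range(1,n):
    if st[i,4]>40: print("top",st[i],ce[i],ray("top",*ce[i],0.060))
hsv=cv2.cvtColor(s,cv2.COLOR_BGR2HSV)
m=cv2.inRange(hsv,(105,150,60),(130,255,255))
n,l,st,ce=cv2.connectedComponentsWithStats(m)
for i in range(1,n):
    if st[i,4]>40: print("side",st[i],ce[i],ray("side",*ce[i],0.055))
E
```

```text
top [136  52  23  57 723] [149.4357  76.4288] [0.9516 0.2767 0.06  ]
top [476 121  11  16 128] [480.8203 128.8047] [ 0.8037 -0.6556  0.06  ]
top [153 152  17  23 189] [160.3915 159.3228] [0.7077 0.2315 0.06  ]
top [214 231  17  17 223] [222.0583 238.9507] [0.4888 0.0528 0.06  ]
top [174 243  17  17 230] [181.9304 251.0783] [0.455  0.1593 0.06  ]
top [371 246  14  48 178] [377.6404 269.9831] [ 0.4118 -0.3622  0.06  ]
side [228  59  15  33 163] [235.7055  75.7117] [ 0.8925 -1.8983  0.055 ]
side [  39  116  110  107 4615] [ 96.571 167.361] [ 1.0995 -0.3492  0.055 ]
side [211 135  13   6  65] [216.6308 137.3385] [ 0.8047 -0.6508  0.055 ]
side [194 180  51  63 730] [206.8808 219.5726] [ 0.7284 -0.0597  0.055 ]
side [334 182  23   5  73] [345.2055 183.7397] [ 0.3968 -0.274   0.055 ]
side [305 242  24  18 342] [316.8333 250.6111] [0.4902 0.0541 0.055 ]
side [326 275  28  22 490] [339.6102 285.4122] [0.4564 0.1615 0.055 ]
```

View pics/c_top.png

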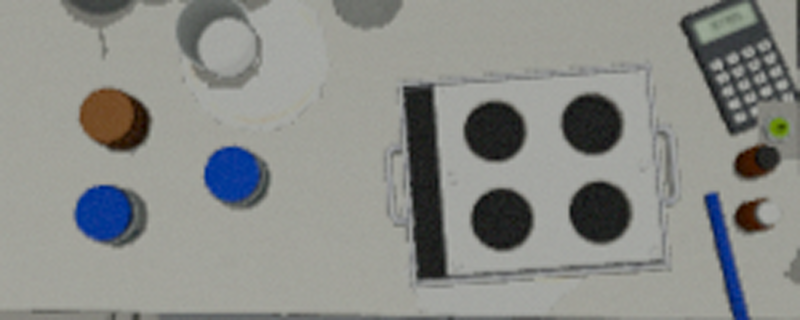

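View pics/c_side.png

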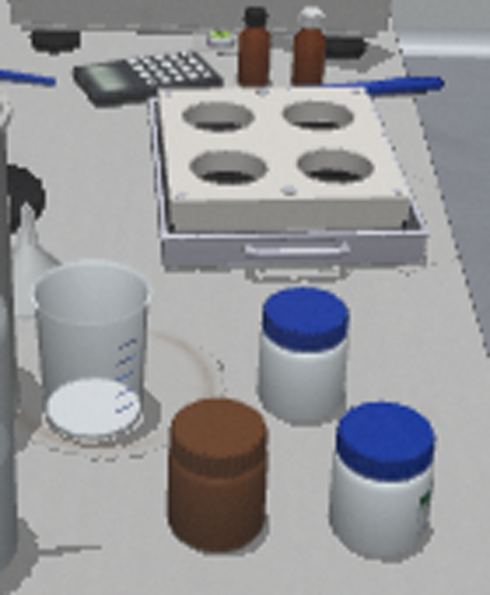

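The top crop shows two blue-capped white jars; a brown jar at (185,222) is the look-alike. The plate is shifted towards -y, since the mat shows on the left. Next I'll measure the wells.

```bash
python3 - <<'E'
from h import *
t=cv2.imread("pics/top0.png")
s=bot.get_state();print(R.from_quat(s["tcp_rot"]).as_matrix())
g=cv2.cvtColor(t,cv2.COLOR_BGR2GRAY)
W=[]
for (u,v) in [(305,226),(335,224),(307,253),(337,251)]:
    c=g[v-14:v+15,u-14:u+15].astype(float)
    w=np.clip((150-c)/130,0,1)
    yy,xx=np.mgrid[v-14:v+15,u-14:u+15]
    d=np.hypot(xx-u,yy-v)<13; w=w*d
    uc,vc=(w*xx).sum()/w.sum(),(w*yy).sum()/w.sum()
    X=ray("top",uc,vc,.027);W.append(X);print(uc,vc,w.sum(),X, 2*np.sqrt(w.sum()/np.pi)*1.07/389)
W=np.array(W);print(W[0]-W[1],W[2]-W[3],W[0]-W[2],W[1]-W[3])
print("c",W.mean(0), "yaw", np.degrees(np.arctan2(*(-(W[0]-W[1]+W[2]-W[3])[:2]*[1,-1]))))
for n,u,v in[("brown",184,221),("beak",218,195),("calc",382,204),("vialblack",387,235)]: print(n,ray("top",u,v,.06))
# side view dark mat through wells n/a; tray top corners in top view
E
```

```text
[[-0.0008  0.4402  0.8979]
 [-0.0012  0.8979 -0.4402]
 [-1.     -0.0014 -0.0002]]
304.19651919517577 225.5812287300734 257.6769230769231 [ 0.5316 -0.1691  0.027 ] 0.04982267010869407
334.5423810383204 223.35050833182942 255.73846153846154 [ 0.5388 -0.2533  0.027 ] 0.049634912406759525
306.4126279764494 253.10064096986568 265.223076923077 [ 0.4554 -0.1756  0.027 ] 0.05054694241380885
337.04900423851825 250.88262788132147 264.96923076923076 [ 0.4626 -0.2598  0.027 ] 0.050522747274520836
[-0.0073  0.0842  0.    ] [-0.0072  0.0842  0.    ] [0.0761 0.0065 0.    ] [0.0762 0.0064 0.    ]
c [ 0.4971 -0.2145  0.027 ] yaw 4.896266694338897
brown [0.5362 0.1577 0.06  ]
beak [0.6089 0.068  0.06  ]
calc [ 0.589  -0.3777  0.06  ]
vialblack [ 0.5049 -0.3892  0.06  ]
```

```bash
python3 -m jog '0.54 -0.87 -0.1 0.27;0.54 -0.87 -0.1 0.27;0.54 -0.87 -0.1 0.27;0.54 -0.87 -0.1 0.27;0.54 -0.87 -0.1 0.27;0.54 -0.87 -0.1 0.27;0.54 -0.87 -0.1 0.27;0.54 -0.87 -0.1 0.27' 1 40; python3 -m jog '0.54 -0.87 -0.3 0.27;0.54 -0.87 -0.3 0.27;0.54 -0.87 -0.3 0.27;0.54 -0.87 -0.3 0.27;0.54 -0.87 -0.3 0.27;0.54 -0.87 -0.3 0.27;0.54 -0.87 -0.3 0.27;0.54 -0.87 -0.3 0.27'
python3 - <<'E'
from h import *
s=bot.get_state();print(s["eef_pos"],s["contact_force"],R.from_quat(s["tcp_rot"]).as_matrix()[:,1],s["q"])
cv2.imwrite("pics/w1.png",cams.grab_frame("wrist")[:,:,::-1])
for X in [(0.4895,0.0535,.062),(0.4557,0.1604,.062),(0.5316,-0.1691,.036),(0.4554,-.1756,.036)]: print(proj("wrist",X,s))
E
```

```text
time: 1.1
eef_pos: [0.361, 0.2617, 0.232]
tcp_rot: [0.081, 0.703, -0.081, 0.702]
contact_force: [0.6, -0.8, -0.5]
finger_gap: 0.0855
time: 2.1
eef_pos: [0.4905, 0.0529, 0.1597]
tcp_rot: [0.001, 0.707, -0.001, 0.707]
contact_force: [-0.2, -0.0, 0.1]
finger_gap: 0.0852
[0.4905 0.0529 0.1597] [-0.1626 -0.0374  0.0555] [0.0025 1.     0.0001] [-0.0481  0.3896  1.7476  0.0001  1.005  -1.6164]
[279.0095 228.5255]
[442.2266 179.3831]
[ -0.1915 268.2348]
[-35.4974 173.2285]
```

View pics/w1.png

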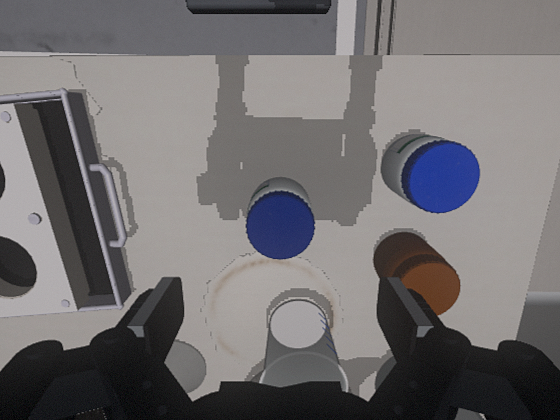

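The wrist view shows jar A's cap centred at about (280,225), within 2 mm of the prediction at (279,228). Jar B's cap is at (441,176). Descending on A.

```bash
python3 -m jog '-0.07 0.02 -0.6 0;0 0 -0.7 0;0 0 -0.7 0;0 0 -0.6 0;0 0 -0.5 0;0 0 -0.3 0;0 0 -0.12 0;0 0 0 0'; python3 -m jog '0 0 0 0;0 0 0 0;0 0 0 0;0 0 0 0;0 0 0 0;0 0 0 0;0 0 0 0;0 0 0 0' 0.3 40
python3 - <<'E'
from h import *
for i in range(2):
    cams.get_calibration("wrist")
    s=bot.get_state();print(s["eef_pos"],s["contact_force"],s["wrist_torque"],s["finger_gap"])
    if i==0: cv2.imwrite("pics/s2.png",cams.grab_frame("side")[:,:,::-1][150:330,200:400].repeat(3,0).repeat(3,1))
E
```

```text
time: 3.15
eef_pos: [0.4883, 0.0544, 0.0548]
tcp_rot: [0.001, 0.707, -0.001, 0.707]
contact_force: [-0.5, -0.3, 0.3]
finger_gap: 0.0851
time: 4.15
eef_pos: [0.4885, 0.0544, 0.0555]
tcp_rot: [0.001, 0.707, -0.001, 0.707]
contact_force: [-1.0, -0.4, 5.1]
finger_gap: 0.0485
[0.4885 0.0544 0.0555] [-1.0414 -0.4099  5.0709] [-0.0068  0.1467 -0.0255] 0.048521142108814884
[0.4885 0.0544 0.0555] [-1.2441 -0.6209  5.0985] [-0.0185  0.1912 -0.0179] 0.04926383394591193
```

View pics/s2.png

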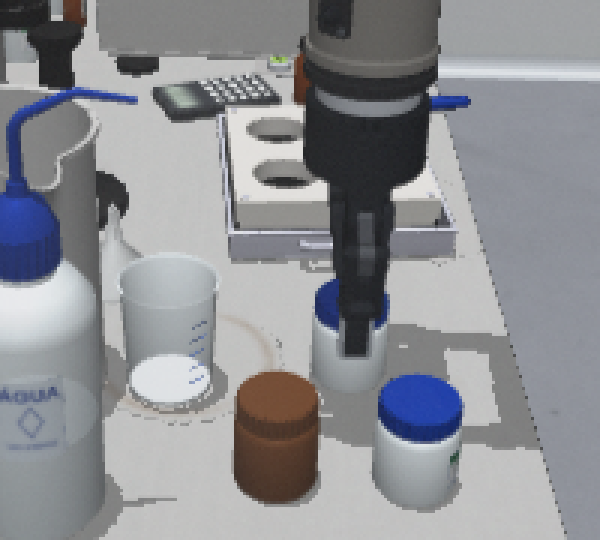

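```bash
python3 -m jog '0 0 0.2 0;0 0 0.4 0;0 0 0.6 0;0 0 0.6 0;0 0 0.4 0;0 0 0.1 0;0 0 0 0;0 0 0 0'; python3 -m jog '0 0 0 0;0 0 0 0;0 0 0 0;0 0 0 0;0 0 0 0;0 0 0 0;0 0 0 0;0 0 0 0'
python3 - <<'E'
from h import *
F=[]
for i in range(6):
    s=bot.get_state();F.append(s["contact_force"]);print(s["eef_pos"],s["contact_force"],s["wrist_torque"],s["finger_gap"],s["effort"])
    im=cams.grab_frame("side")
print(np.mean(F,0))
cv2.imwrite("pics/s3.png",im[:,:,::-1][130:330,200:400].repeat(3,0).repeat(3,1))
E
```

```text
time: 5.2
eef_pos: [0.4878, 0.0544, 0.1232]
tcp_rot: [0.001, 0.708, -0.001, 0.707]
contact_force: [0.1, -0.4, -2.1]
finger_gap: 0.0485
time: 6.2
eef_pos: [0.4882, 0.0544, 0.1237]
tcp_rot: [0.001, 0.707, -0.001, 0.707]
contact_force: [0.1, -0.5, -0.9]
finger_gap: 0.048
[0.4882 0.0544 0.1237] [ 0.0905 -0.5018 -0.8687] [0.0173 0.0271 0.027 ] 0.048034764787431 [  0.0012 -43.2541 -19.4207   0.0002  -0.001   -0.    ]
[0.4882 0.0544 0.1237] [-0.3948  0.0236 -0.7488] [-0.0246  0.0632  0.03  ] 0.048455046925548924 [  0.0002 -43.254  -19.4207   0.0001  -0.0012  -0.    ]
[0.4882 0.0544 0.1237] [-0.415  -1.0975 -1.4149] [-0.0144 -0.0124  0.0114] 0.04836060247342791 [ -0.0027 -43.2555 -19.4207  -0.0002  -0.0011   0.    ]
[0.4882 0.0544 0.1237] [-0.7476  0.7142 -1.1304] [ 0.0269  0.0237 -0.0126] 0.048285077576073844 [  0.0012 -43.255  -19.4206  -0.      -0.001   -0.    ]
[0.4882 0.0544 0.1237] [ 0.0236 -0.3105 -1.7312] [-0.0328 -0.0413 -0.0208] 0.04841570937960241 [ -0.001  -43.2563 -19.4207  -0.      -0.001   -0.    ]
[0.4882 0.0544 0.1237] [ 0.6201  0.2234 -0.9556] [ 0.0155 -0.0309  0.0314] 0.04840768176680294 [  0.0023 -43.2539 -19.4201   0.0004  -0.0009   0.    ]
[-0.1372 -0.1581 -1.1416]
```

View pics/s3.png

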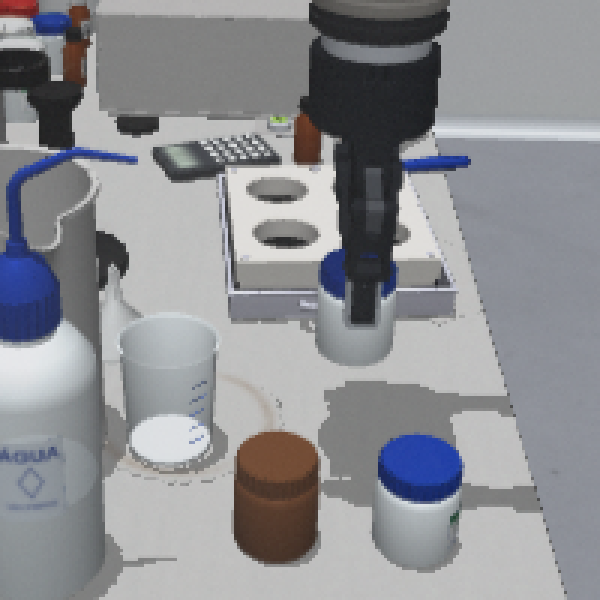

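Jar A lifts cleanly. The wrist force changed by about -1.15 N, which is roughly 120 g, so it is light and belongs in the near row. Carrying it to above the near-right well.

```bash
python3 -m jog '-0.05 -0.6 0 0;-0.05 -0.75 0 0;-0.05 -0.75 0 0;-0.05 -0.75 0 0;-0.05 -0.75 0 0;-0.05 -0.75 0 0;-0.05 -0.75 0 0;-0.05 -0.75 0 0'; python3 -m jog '-0.1 -0.8 0 0;-0.1 -0.8 0 0;-0.1 -0.8 0 0;-0.08 -0.8 0 0;-0.07 -0.8 0 0;0 -0.62 0 0;0 0 0 0;0 0 0 0'
python3 - <<'E'
from h import *
s=bot.get_state();print(s["eef_pos"],s["contact_force"],R.from_quat(s["tcp_rot"]).as_matrix()[:,1])
cv2.imwrite("pics/w4.png",cams.grab_frame("wrist")[:,:,::-1])
cv2.imwrite("pics/t4.png",cams.grab_frame("top")[:,:,::-1][180:290,230:400].repeat(4,0).repeat(4,1))
for X in [(0.5316,-0.1691,.036),(0.5388,-.2533,.036),(0.4554,-.1756,.036),(0.4626,-.2598,.036)]: print(proj("wrist",X,s))
E
```

```text
time: 7.5
eef_pos: [0.4757, -0.1228, 0.1237]
tcp_rot: [0.001, 0.707, -0.001, 0.707]
contact_force: [-0.3, -0.1, -1.3]
finger_gap: 0.0488
time: 8.5
eef_pos: [0.4624, -0.2592, 0.1236]
tcp_rot: [0.001, 0.707, -0.001, 0.707]
contact_force: [-0.2, -0.2, -1.2]
finger_gap: 0.0486
[ 0.4624 -0.2592  0.1236] [-0.1778 -0.1985 -1.2085] [0.0034 1.     0.0008]
[403.8889 325.0673]
[286.6161 333.9841]
[406.4967 224.558 ]
[277.0419 235.3789]
```

View pics/w4.png

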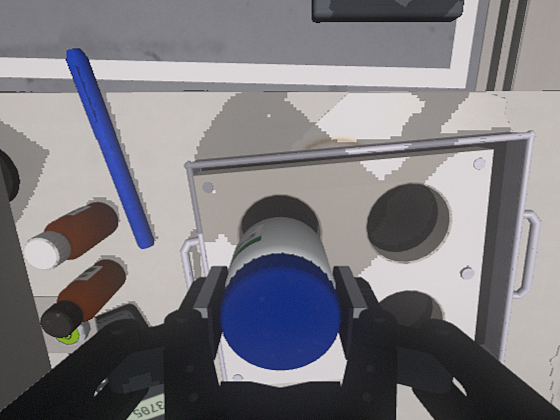

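View pics/t4.png

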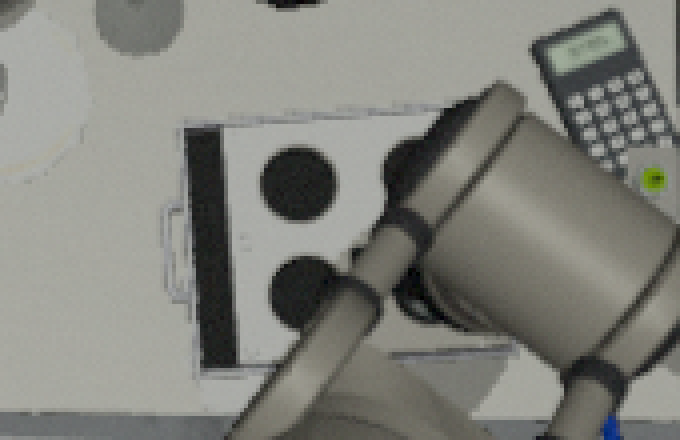

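The wrist view shows the jar held upright above the well. The rim of the near-left well is at about (409,223), some 2 mm to +y of my estimate. I'll fit it more closely.

```bash
python3 - <<'E'
from h import *
im=cv2.imread("pics/w4.png")
cv2.imwrite("pics/w4c.png",cv2.resize(im[170:290,220:470],None,fx=3.2,fy=3.2,interpolation=cv2.INTER_CUBIC))
s=bot.get_state()
# predicted rim overlays
for name,(x,y),d in [("NL",(0.4554,-.1756),0),("NR",(0.4626,-.2598),0)]:
    for off,col in[(0,(0,0,255)),(0.002,(0,255,0))]:
        P=np.array([proj("wrist",(x+.027*np.cos(a),y+off+.027*np.sin(a),.036),s) for a in np.linspace(0,6.28,60)])
        P=((P-[220,170])*3.2+1.1).astype(np.int32)
        c=cv2.imread("pics/w4c.png"); c=cv2.polylines(c,[P],True,col,1);cv2.imwrite("pics/w4c.png",c)
E
```

```text
(no output)
```

View pics/w4c.png

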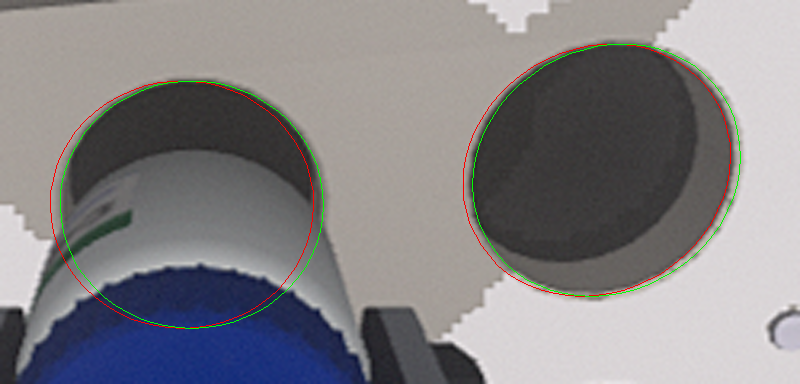

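```bash
python3 -m jog '0 0.04 -0.3 0;0 0 -0.3 0;0 0 -0.2 0;0 0 -0.15 0;0 0 -0.1 0;0 0 -0.1 0;0 0 -0.1 0;0 0 0 0'; python3 - <<'E'
from h import *
s=bot.get_state();print(s["eef_pos"],s["contact_force"],s["wrist_torque"])
im=cams.grab_frame("wrist")
cv2.imwrite("pics/w5.png",cv2.resize(im[:,:,::-1][150:350,180:420],None,fx=3,fy=3))
E
```

```text
time: 9.6
eef_pos: [0.4626, -0.2584, 0.0861]
tcp_rot: [0.001, 0.707, -0.001, 0.707]
contact_force: [0.0, 0.1, -0.7]
finger_gap: 0.0484
[ 0.4626 -0.2584  0.0861] [ 0.0285  0.1338 -0.6678] [0.0017 0.0016 0.0179]
```

View pics/w5.png

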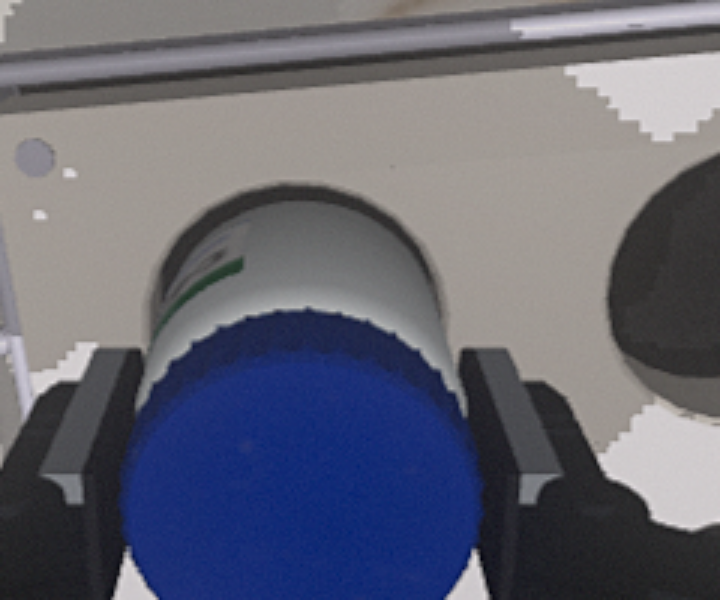

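The jar's rim has already dropped into the well, with an even gap and no contact force. Lowering it to the mat.

```bash
python3 -m jog '0 0 -0.1 0;0 0 -0.12 0;0 0 -0.12 0;0 0 -0.12 0;0 0 -0.1 0;0 0 -0.08 0;0 0 -0.05 0;0 0 0 0'; python3 -m jog '0 0 -0.03 0;0 0 -0.03 0;0 0 0 0;0 0 0 0;0 0 0 0;0 0 0 0;0 0 0 0;0 0 0 0'
```

```text
time: 10.65
eef_pos: [0.4627, -0.2585, 0.0654]
tcp_rot: [0.001, 0.707, -0.001, 0.707]
contact_force: [-0.1, 0.5, -0.2]
finger_gap: 0.0487
time: 11.65
eef_pos: [0.4627, -0.2585, 0.0637]
tcp_rot: [0.001, 0.707, -0.001, 0.707]
contact_force: [-0.2, -0.5, -1.4]
finger_gap: 0.0486
```

```bash
python3 -m jog '0 0 -0.03 0;0 0 -0.03 0;0 0 -0.03 0;0 0 0 0;0 0 0 0;0 0 0 0;0 0 0 0;0 0 0 0'; python3 - <<'E'
from h import *
for n in("side","wrist"):
  s=bot.get_state();print(s["eef_pos"],s["contact_force"])
  im=cams.grab_frame(n)[:,:,::-1]
  cv2.imwrite(f"pics/{n}6.png",cv2.resize(im[150:250,240:390] if n=="side" else im[150:400,100:470],None,fx=4 if n=="side" else 1.5,fy=4 if n=="side" else 1.5))
E
```

```text
time: 12.65
eef_pos: [0.4628, -0.2585, 0.0634]
tcp_rot: [0.001, 0.707, -0.001, 0.707]
contact_force: [-6.2, 4.7, 21.7]
finger_gap: 0.0485
[ 0.4628 -0.2585  0.0634] [-6.234   4.6963 21.6666]
[ 0.4628 -0.2585  0.0634] [-6.1693  3.8868 21.5929]
```

View pics/side6.png

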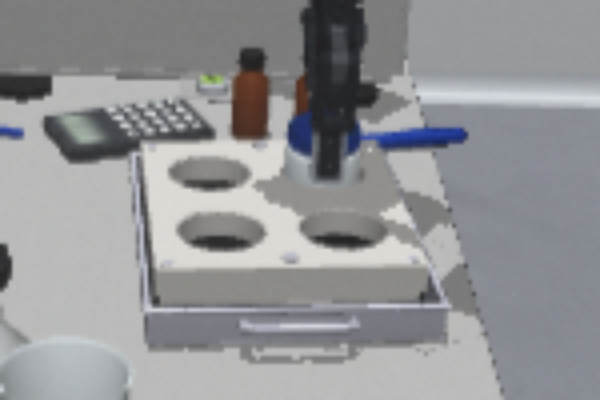

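The jar is on the mat: the TCP stopped at 0.0634 with 22 N of support. I'll ease the load, then open.

```bash
python3 -m jog '0 0 0.06 0;0 0 0 0;0 0 0 0;0 0 0 0;0 0 0 0;0 0 0 0;0 0 0 0;0 0 0 0';  python3 -m jog '0 0 0 0;0 0 0 0;0 0 0 0;0 0 0 0;0 0 0 0;0 0 0.1 0;0 0 0.2 0;0 0 0.4 0' 0.75; python3 -m jog '0 0 0.7 0;0 0.3 0.8 0;0 0.5 0.8 0;0 0.6 0.3 0;0 0.6 0 0;0 0.8 0 0;0 0.9 0 0;0 0.9 0 0' 0.8
python3 - <<'E'
from h import *
s=bot.get_state();print(s["eef_pos"],s["contact_force"])
im=cams.grab_frame("wrist")[:,:,::-1];cv2.imwrite("pics/w7.png",im)
im=cams.grab_frame("side")[:,:,::-1];cv2.imwrite("pics/s7.png",cv2.resize(im[150:250,240:390],None,fx=4,fy=4))
E
```

```text
time: 13.75
eef_pos: [0.4629, -0.2586, 0.0635]
tcp_rot: [0.001, 0.707, -0.001, 0.707]
contact_force: [-2.7, 0.9, 7.8]
finger_gap: 0.0484
time: 14.75
eef_pos: [0.4625, -0.2584, 0.0843]
tcp_rot: [0.001, 0.707, -0.001, 0.707]
contact_force: [0.8, -0.4, -0.3]
finger_gap: 0.0641
time: 15.75
eef_pos: [0.4619, -0.1187, 0.1608]
tcp_rot: [0.001, 0.708, -0.001, 0.706]
contact_force: [0.4, 0.2, 0.9]
finger_gap: 0.0683
[ 0.4619 -0.1187  0.1608] [0.3865 0.2244 0.8848]
```

View pics/w7.png

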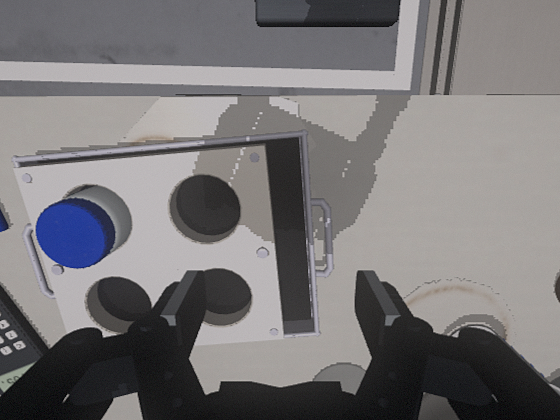

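View pics/s7.png

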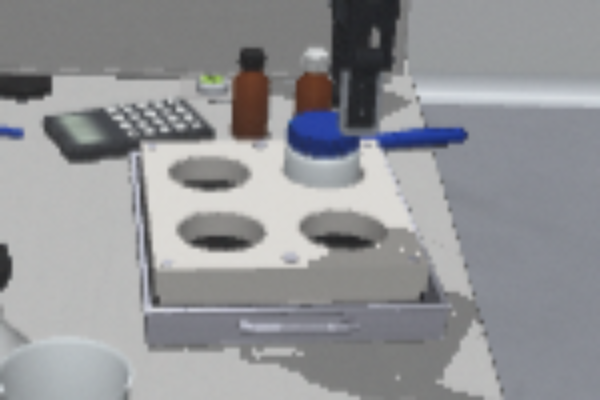

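Jar A stands upright and seated in the near-right well, and the plate has not moved. Now to jar B.

```bash
python3 -m jog '-0.03 1 0 0;-0.03 1 0 0;-0.03 1 0 0;-0.03 1 0 0;-0.03 1 0 0;-0.03 1 0 0;-0.03 1 0 0;-0.02 1 0 0' 1; python3 -m jog '0 0.7 0 0;0 0.5 0 0;0 0.15 0 0;0 0 -0.3 0;0 0 -0.4 0;0 0 -0.3 0;0 0 0 0;0 0 0 0'
python3 - <<'E'
from h import *
s=bot.get_state();print(s["eef_pos"],s["contact_force"])
im=cams.grab_frame("wrist")[:,:,::-1];
for X in [(0.455,0.1605,.062)]:
    print(proj("wrist",X,s))
    P=np.array([proj("wrist",(X[0]+.024*np.cos(a),X[1]+.024*np.sin(a),.062),s) for a in np.linspace(0,6.28,60)]).astype(np.int32)
    im=cv2.polylines(im.copy(),[P],True,(0,255,0),1)
cv2.imwrite("pics/w8.png",im)
E
```

```text
time: 16.85
eef_pos: [0.4556, 0.1202, 0.1612]
tcp_rot: [0.001, 0.707, -0.001, 0.707]
contact_force: [1.0, 1.7, 0.6]
finger_gap: 0.0853
time: 17.85
eef_pos: [0.4559, 0.1599, 0.1319]
tcp_rot: [0.001, 0.707, -0.001, 0.707]
contact_force: [0.2, -0.7, 0.2]
finger_gap: 0.0856
[0.4559 0.1599 0.1319] [ 0.249  -0.7331  0.1773]
[278.9269 243.8493]
```

View pics/w8.png

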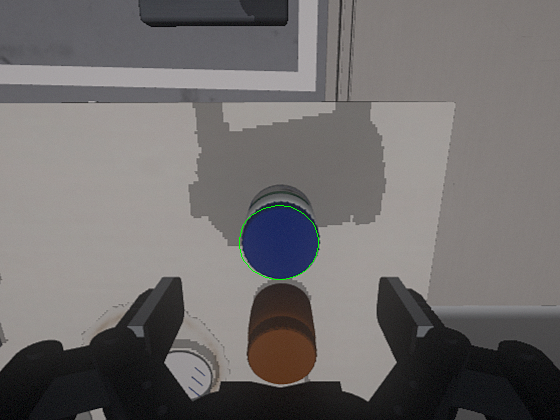

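The overlay circle matches jar B's cap at (279,242). Descending and gripping.

```bash
python3 -m jog '-0.03 0.02 -0.4 0;0 0 -0.6 0;0 0 -0.6 0;0 0 -0.5 0;0 0 -0.3 0;0 0 -0.16 0;0 0 0 0;0 0 0 0'; python3 - <<'E'
from h import *
F=[]
for i in range(4):
    s=bot.get_state();F.append(s["contact_force"]);cams.grab_frame("side")
print(np.mean(F,0),s["effort"])
E
python3 -m jog '0 0 0 0;0 0 0 0;0 0 0 0;0 0 0 0;0 0 0 0;0 0 0 0;0 0 0 0;0 0 0 0' 0.3 40;  python3 -m jog '0 0 0.2 0;0 0 0.4 0;0 0 0.6 0;0 0 0.6 0;0 0 0.4 0;0 0 0.1 0;0 0 0 0;0 0 0 0'; python3 -m jog '0 0 0 0;0 0 0 0;0 0 0 0;0 0 0 0;0 0 0 0;0 0 0 0;0 0 0 0;0 0 0 0'
python3 - <<'E'
from h import *
F=[]
for i in range(8):
    s=bot.get_state();F.append(s["contact_force"]);im=cams.grab_frame("side")
print(np.mean(F,0),np.std(F,0),s["eef_pos"],s["wrist_torque"],s["finger_gap"],s["effort"])
cv2.imwrite("pics/s9.png",im[:,:,::-1][130:330,200:400].repeat(3,0).repeat(3,1))
E
```

```text
time: 18.9
eef_pos: [0.4552, 0.1607, 0.0554]
tcp_rot: [0.001, 0.707, -0.001, 0.707]
contact_force: [-0.4, 0.4, -0.4]
finger_gap: 0.0858
[-0.3008  0.6359 -0.2821] [ -0.001  -43.8031 -15.3489   0.0001  -0.0024   0.0001]
time: 20.1
eef_pos: [0.4549, 0.1606, 0.0554]
tcp_rot: [0.001, 0.707, -0.001, 0.707]
contact_force: [-1.5, -1.5, 5.8]
finger_gap: 0.0488
time: 21.1
eef_pos: [0.4545, 0.1606, 0.1234]
tcp_rot: [0.001, 0.708, -0.001, 0.707]
contact_force: [-0.4, 0.5, 0.1]
finger_gap: 0.0487
time: 22.1
eef_pos: [0.4549, 0.1607, 0.124]
tcp_rot: [0.001, 0.707, -0.001, 0.707]
contact_force: [-0.2, 0.4, -1.7]
finger_gap: 0.0488
[ 0.0338  0.3383 -1.1967] [0.3848 0.3261 0.2865] [0.4549 0.1606 0.124 ] [-0.0002 -0.0021 -0.0465] 0.04830718101045513 [  0.0003 -42.4308 -19.2723  -0.0002  -0.0008   0.    ]
```

View pics/s9.png

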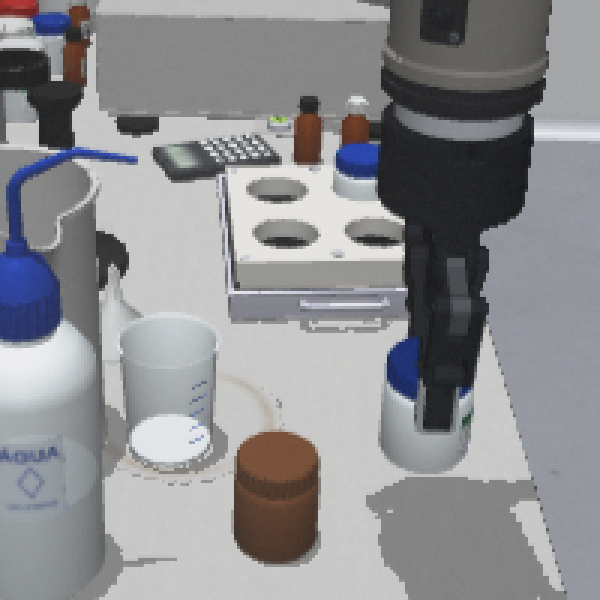

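Jar B changes the force by about -0.9 to -1.2 N, roughly 100–120 g, so it is light too and goes to the near-left well. I'll check both weights against joint torque at the hover point.

```bash
python3 -m jog '0 -0.5 0 0;0 -0.75 0 0;0 -0.75 0 0;0 -0.75 0 0;0 -0.75 0 0;0 -0.75 0 0;0 -0.75 0 0;0 -0.75 0 0'; python3 -m jog '0 -0.8 0 0;0 -0.8 0 0;0 -0.8 0 0;0 -0.8 0 0;0 -0.8 0 0;0.02 -0.8 0 0;0 -0.6 0 0;0 0 0 0';python3 -m jog '0 0 0 0;0 0 0 0;0 0 0 0;0 0 0 0;0 0 0 0;0 0 0 0;0 0 0 0;0 0 0 0'
python3 - <<'E'
from h import *
s=bot.get_state();print(s["eef_pos"],s["contact_force"],s["effort"],s["q"])
im=cams.grab_frame("wrist")[:,:,::-1]
im=cv2.resize(im[150:420,120:480],None,fx=2.2,fy=2.2,interpolation=cv2.INTER_CUBIC)
for (x,y) in [(0.4556,-.1740),(0.5318,-.1675)]:
    P=np.array([proj("wrist",(x+.027*np.cos(a),y+.027*np.sin(a),.036),s) for a in np.linspace(0,6.28,60)])
    P=((P-[120,150])*2.2+.6).astype(np.int32)
    im=cv2.polylines(im,[P],True,(0,255,0),1)
cv2.imwrite("pics/w10.png",im)
E
```

```text
time: 23.5
eef_pos: [0.4545, -0.0134, 0.1241]
tcp_rot: [0.001, 0.707, -0.001, 0.707]
contact_force: [0.2, -0.4, -2.4]
finger_gap: 0.0486
time: 24.5
eef_pos: [0.4552, -0.1751, 0.124]
tcp_rot: [0.002, 0.707, -0.002, 0.707]
contact_force: [0.1, 0.3, -1.3]
finger_gap: 0.0488
time: 25.5
eef_pos: [0.4555, -0.1739, 0.124]
tcp_rot: [0.001, 0.707, -0.001, 0.707]
contact_force: [-0.0, 0.3, -1.0]
finger_gap: 0.0485
[ 0.4555 -0.1739  0.124 ] [-0.0248  0.3413 -0.958 ] [  0.008  -42.9499 -19.3878   0.001   -0.0003  -0.    ] [-0.5221  0.4303  1.8042  0.0002  0.9072 -2.0895]
```

View pics/w10.png

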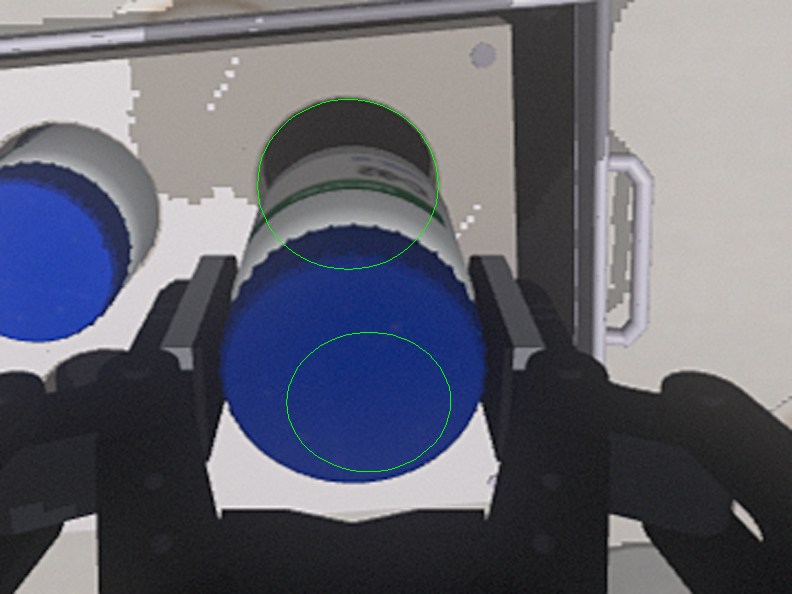

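The predicted rim lies on the visible well edge. Descending gently.

```bash
python3 -m jog '0 0 -0.3 0;0 0 -0.3 0;0 0 -0.2 0;0 0 -0.15 0;0 0 -0.1 0;0 0 -0.1 0;0 0 -0.1 0;0 0 0 0'; python3 -c "
from bench import bot;print(bot.get_state()['contact_force'])"; python3 -m jog '0 0 -0.1 0;0 0 -0.12 0;0 0 -0.12 0;0 0 -0.12 0;0 0 -0.1 0;0 0 -0.08 0;0 0 -0.05 0;0 0 0 0'
```

```text
time: 26.55
eef_pos: [0.4554, -0.1738, 0.0864]
tcp_rot: [0.001, 0.707, -0.001, 0.707]
contact_force: [0.3, -0.0, -1.9]
finger_gap: 0.0486
[ 0.2939195  -0.03407725 -1.94816357]
time: 27.55
eef_pos: [0.4555, -0.1739, 0.0657]
tcp_rot: [0.001, 0.707, -0.001, 0.707]
contact_force: [-0.6, -0.8, -2.0]
finger_gap: 0.048
```

```bash
python3 -m jog '0 0 -0.03 0;0 0 -0.03 0;0 0 -0.02 0;0 0 0 0;0 0 0 0;0 0 0 0;0 0 0 0;0 0 0 0'; python3 -m jog '0 0 -0.02 0;0 0 -0.02 0;0 0 0 0;0 0 0 0;0 0 0 0;0 0 0 0;0 0 0 0;0 0 0 0'
```

```text
time: 28.55
eef_pos: [0.4555, -0.1739, 0.0634]
tcp_rot: [0.001, 0.707, -0.001, 0.707]
contact_force: [0.1, 0.8, -0.5]
finger_gap: 0.0485
time: 29.55
eef_pos: [0.4555, -0.1739, 0.0633]
tcp_rot: [0.001, 0.707, -0.001, 0.707]
contact_force: [-4.8, 2.1, 12.9]
finger_gap: 0.0485
```

```bash
python3 -m jog '0 0 0.03 0;0 0 0 0;0 0 0 0;0 0 0 0;0 0 0 0;0 0 0 0;0 0 0 0;0 0 0 0'; python3 -m jog '0 0 0 0;0 0 0 0;0 0 0 0;0 0 0 0;0 0 0 0;0 0 0.1 0;0 0 0.2 0;0 0 0.4 0' 0.72; python3 -m jog '0 0 0.5 0;0 0 0.5 0;0 0 0.3 0;0 0 0.04 0;0 0 0 0;0 0 0 0;0 0 0 0;0 0 0 0'; python3 -m jog '0 0 0 0;0 0 0 0;0 0 0 0;0 0 0 0;0 0 0 0;0 0 0 0;0 0 0 0;0 0 0 0'
python3 - <<'E'
from h import *
F=[]
for i in range(6):
    s=bot.get_state();F.append(s["contact_force"]);im=cams.grab_frame("side")
print(s["eef_pos"],np.mean(F,0),s["effort"],s["q"])
cv2.imwrite("pics/s11.png",cv2.resize(im[:,:,::-1][150:250,240:390],None,fx=4,fy=4))
cv2.imwrite("pics/w11.png",cams.grab_frame("wrist")[:,:,::-1])
E
```

```text
time: 30.55
eef_pos: [0.4556, -0.1739, 0.0634]
tcp_rot: [0.001, 0.707, -0.001, 0.707]
contact_force: [-1.0, -0.4, 5.9]
finger_gap: 0.0488
time: 31.55
eef_pos: [0.4553, -0.1738, 0.0846]
tcp_rot: [0.001, 0.707, -0.001, 0.707]
contact_force: [0.5, 0.0, 1.0]
finger_gap: 0.0616
time: 32.55
eef_pos: [0.4554, -0.1738, 0.1241]
tcp_rot: [0.001, 0.707, -0.001, 0.707]
contact_force: [0.2, 0.2, -0.2]
finger_gap: 0.0614
time: 33.55
eef_pos: [0.4555, -0.1739, 0.1243]
tcp_rot: [0.001, 0.707, -0.001, 0.707]
contact_force: [-1.1, -0.1, -0.3]
finger_gap: 0.0614
[ 0.4555 -0.1739  0.1243] [-0.0316 -0.3806 -0.2917] [  0.0003 -42.3267 -19.0589   0.0001   0.0006  -0.    ] [-0.5221  0.4298  1.8039  0.0001  0.908  -2.0896]
```

View pics/s11.png

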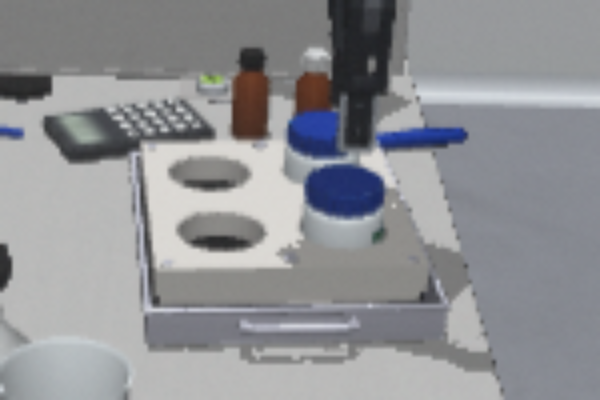

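View pics/w11.png

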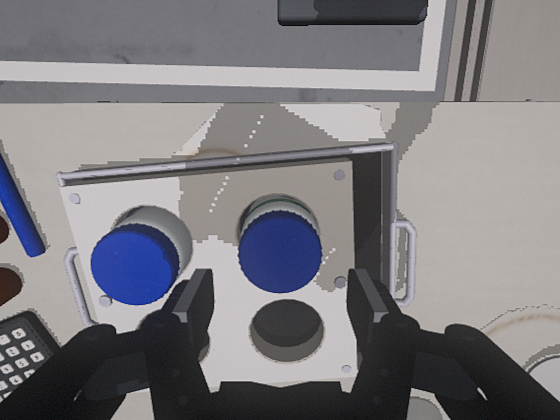

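The joint-2 torque difference is 0.62 N·m at r = 0.488, about 130 g for B. Scaling A's torque to the same radius puts it within about 10 g of that, so both are light. I'll back away and take a last look.

```bash
python3 -m jog '0 0.2 0.8 0;0 0.5 0.8 0;0 0.9 0.8 0;0 0.9 0.5 0;0 0.9 0 0;0 0.9 0 0;0 0.6 0 0;0 0 0 0'
python3 - <<'E'
from h import *
im=cams.grab_frame("top")[:,:,::-1];cv2.imwrite("pics/t12.png",cv2.resize(im[140:290,145:400],None,fx=3,fy=3))
im=cams.grab_frame("side")[:,:,::-1];cv2.imwrite("pics/s12.png",im)
E
```

```text
time: 34.9
eef_pos: [0.4554, -0.0261, 0.2114]
tcp_rot: [0.001, 0.707, -0.0, 0.707]
contact_force: [-0.4, -1.0, 0.2]
finger_gap: 0.0617
```

View pics/t12.png

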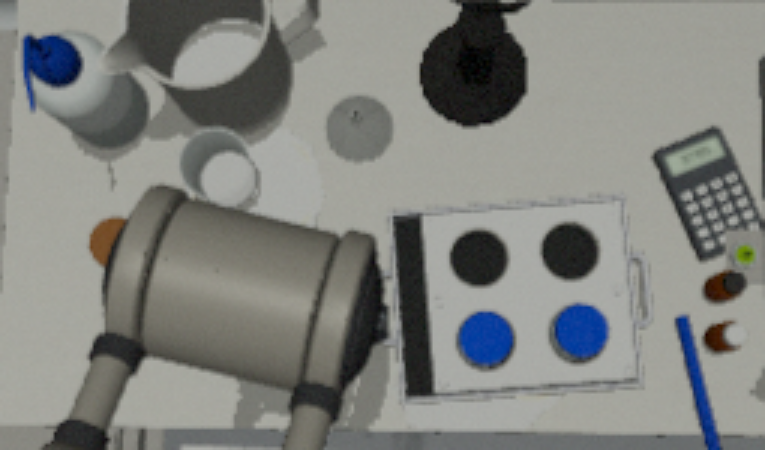

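View pics/s12.png

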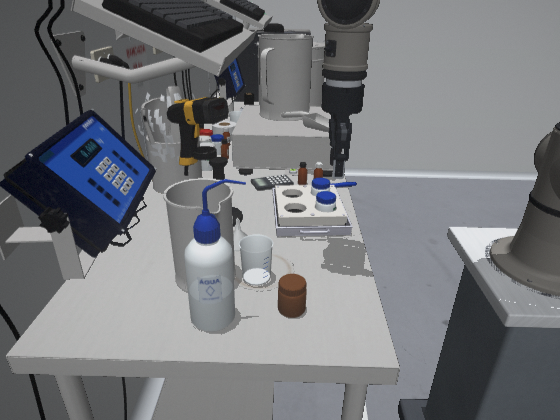

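Both jars sit upright in the near row, and the bystanders and brown jar are where they were. Handing in.

```bash
python3 -c "
from bench import bot;print(bot.finish_job())"
```

```text
the job is handed in; nothing more can be done
None
```

Both jars turned out to be light, so both went into the near row: jar A in the right-hand well and jar B in the left-hand one. I handed the job in at about 35 s; the limit is 61 s.

- **Which jar is which:** the two look identical, so I called the one nearer the rack A and the other B.
- **Weights:** the wrist force changed by about 1.15 N for A, roughly 120 g. For B it changed by about 0.9–1.2 N, and the joint torque with and without the jar gave about 130 g. Scaling A's torque to the same reach put it within about 10 g of B. Both are far below 250 g.
- **Seating:** both jars slid in with no contact force at the plate and stopped at the height expected for the mat. The pressing force was at most 22 N for A and 13 N for B, eased before I let go.
- **Last pictures:** both jars stand upright and released in their wells, the plate has not visibly moved, and the wash bottle, beaker, calculator, vial and brown jar look untouched.
- **Disagreement:** the top camera placed the wells about 1.8 mm off in y compared with the wrist camera. I went with the wrist camera, and both jars went in on its figures. No check failed.

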